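Thread the hanging soap dish onto the bent chrome rail and slide it home

ROBOT

A 7-joint arm with a two-finger parallel gripper is mounted at the origin on the work surface. World frame = base frame: x ahead of the robot, y to its left, z up, the work surface at z = 0. Lengths are in mm, angles in rad, forces in N, time in s.
With the tool pointing down it reaches from about 425 to 875 mm from the base axis. Payload 4.7 kg.
Tool frame: the origin (TCP) lies at the centre of the arm's flange, where the gripper is bolted on; the fingertips stand 173 mm ahead of it and the grasp point (between the pads) lies 155 mm ahead of it; z points along the fingers, y is the line along which they close (so a half turn about z gives the same grasp; the last joint's range is limited). The gripper opens to 85 mm and grips with 20 to 120 N. Pads are 22 mm wide; open, the fingers measure 114 mm over their backs; the gripper's body (76 mm by 85 mm) begins 54 mm behind the grasp point. The pads swing forward as they close: fully open they stand 13 mm farther back than shut.
Start: joints at [1.223, 0.321, -0.07, 1.45, 0.023, 1.371, -0.057], TCP at [230.057, -607.931, 404.749] pointing down, gripper open.
Joint ranges: [-2.86, 2.86], [-0.3, 2.09], [-1.38, 1.24], [0.06, 2.45], [-1.56, 4.7], [0.09, 2.05], [-2.69, 2.69]. Speed limits (rad/s): [2.57, 2.57, 3.14, 3.14, 3.14, 3.14, 3.14].

INTERFACE

Orientations are given as a unit quaternion [x, y, z, w].
In Python, from bench import read_state, snapshot, calibration, sign_off gives the robot as it stands. The module is installed in compiled form; this text tells all that it offers.
- The arm moves only by the shell command python3 -m jog 'ROWS' [OPENING] [FORCE]. ROWS is JSON, one flat list of numbers, 6 for each row, row after row: the shift along the tool's x, y, z in cm, then the turn, a rotation vector about the tool's x, y, z in degrees. In form: [tx, ty, tz, wx, wy, wz, tx, ty, tz, wx, wy, wz, ...]. A call has 1 to 20 rows; each row is the pose to reach, as a shift and turn from the pose commanded when the call began, along the tool's axes at that moment; what a row does not reach only later rows make up. A row lasts 1/10 s, in which the tool goes at most 50 mm and 8.59 degrees, less where a joint would pass 70% of its speed; a pose out of reach is approached as far as the arm can. A call with a gripper value outside its range is refused whole. OPENING is the opening, from 0 (shut) to 1 (fully open), set as the call begins (- or left out, the last holds). The fingers move at their own pace and stop on an object; FORCE is the grip in N (left out, the last holds). Time passes only in rows, so rows that repeat a pose let the fingers close. It gives the time, the measured TCP pose, the force, the opening and the grip force at its end, in the units of the state.
- read_state(): the state, without advancing time (a new reading comes with each control period).
- snapshot(name): name is "scene" or "top"; returns the picture (400x640x3 uint8, blue, green, red); there is no depth.
- calibration(name): a dict with "fx", "fy", "cx", "cy" (pixels), "position" and "rotation" of the camera in the world. Camera axes: x right, y down, z forward; pixel columns grow to the right and rows downward; lengths in mm; the calibration is good to about 2 mm. A picture is of the moment at which its call begins. calibration takes no time and is no camera call.
- sign_off(): hands the job in; it is judged then, once.
The state is a dict: "t": time; "q": joint angles; "qd": joint speeds; "tau": joint torques, N m; "position": TCP position; "orientation": TCP orientation; "force": force on the tool from outside, world axes, zero at the start; "wrist_torque": the same for the moment, N m; "width": finger opening in mm; "grasp_force": force on a finger pad.
Only numpy, scipy, OpenCV 4.12 (cv2) and the standard library are available. Lean on these libraries where they do the work, as an engineer would, in place of code of your own. Each camera call takes 0.05 s, during which the arm holds its last target. There are 200 camera calls.

TASK

Pick the soap dish up by its blue tab, thread its ring over the free end of the chrome rail, slide it round both corners and onto the red seat, and press it home against the seat's flange with a steady push of about 8 N; then let go so that it hangs there at rest on the seat, over the drip tray. Feel your way and never jam, knock or force the dish against the rail or the stop: much over 15 N chips the enamel. Leave the bottle, the tumbler and the jar where they stand.

Things in the scene. Friction and masses are not known exactly. Their poses are not given: they have to be found in the camera images.
- dish: Soap dish, 0.12 to 0.2 kg, rigid, loose, upright on the counter at the start. Origin: centre of its underside; z up. White tray 54 (x) by 76 (y) by 18 mm high, green soap fixed in it; two thin stays rise from its y sides to a steel ring and tab on top. Half-turn symmetric about z. Hung freely it stays upright, the bore lying on the rod, ring centre 3 mm below the rod's axis.
- ring (a point): Centre of the dish's steel ring, 80 mm above the dish's underside; axes of the dish. The ring's axis is x: bore 16 mm, outside 28 mm, 12 mm long along x. It has 3 mm of play all round the 10 mm rod and 1.5 mm on the red seat.
- tab (a point): Middle of the dish's blue grip tab, 116 mm above its underside, 36 mm above the ring's centre; axes of the dish. The tab is 22 mm (x) by 14 mm (y), from 99 to 133 mm above the underside: grip it from above across its y faces.
- rail: Fixed rigid S-shaped rail, 10 mm chrome rod, axis level 150 mm above the counter. Origin on the counter under the middle of the S; z up, turned only about z. In its frame the rod runs (x, y in mm) from the free end (-75, 120) straight to (-75, 40), quarter circle about (-35, 40) to (-35, 0), straight to (35, 0), quarter circle about (35, -40) to (75, -40), straight along -y to the stop and foot.
- free_end (a point): Tip of the rail's free end on the rod's axis, 150 mm above the counter; axes of the rail (the rod leads away from it along the rail's -y). The nose narrows to 6 mm over the last 15 mm.
- last_leg (a point): Point on the rod's axis at (75, -125) mm in the rail's frame; axes of the rail, the ring arrives along -y. The face of the red flange is anywhere from 13 mm before to 13 mm beyond this point: not measured, see it or feel for it. Home, the ring's centre is 6 mm short of that face. A grey drip tray 100 x 85 x 12 mm lies on the counter below.
- stop: Red stop on the last straight. Origin: the centre of its 18 mm end block, on the rod's axis, 45 mm beyond last_leg; axes of the rail. In front of it a rigid red collar is clamped on the rod: first a 5 mm long lead-in cone, then a seat 13 mm thick and 9 mm long, then a flange 22 mm wide that stops the ring dead (with the dish held, about 8 N per mm). The foot post is 26 mm beyond.
- bottle: Bystander: yellow bottle, 60 mm wide, 150 mm tall; origin at the centre of its underside.
- tumbler: Bystander: blue open tumbler, 72 mm wide, 95 mm tall; origin at the centre of its underside.
- jar: Bystander: glass jar with a steel lid, 70 mm wide, 80 mm tall; origin at the centre of its underside.

How it is judged (in metres and radians):
On the way, in this order (a step that is already met when the one before it is completed fails the run):
1. the ring is threaded on the rail's first straight (x of ring in the frame of rail between -0.08 and -0.07 m and y of ring in the frame of rail between 0.05 and 0.105 m and z of ring in the frame of rail between 0.143 and 0.157 m), for 0.1 s.
2. the ring has been slid round the first corner (x of ring in the frame of rail between -0.03 and 0.03 m and y of ring in the frame of rail between -0.005 and 0.005 m and z of ring in the frame of rail between 0.143 and 0.157 m), for 0.1 s.
3. the ring has been slid round the second corner (x of ring in the frame of rail between 0.07 and 0.08 m and y of ring in the frame of rail between -0.092 and -0.045 m and z of ring in the frame of rail between 0.143 and 0.157 m), for 0.1 s.
4. the ring is pressed home on the red seat with over 4 N (x of ring in the frame of rail between 0.07 and 0.08 m and y of ring in the frame of rail between -0.137 and -0.1 m and contact force between dish and stop above 4 N), for 0.2 s.
At the end, for the whole second after the job is handed in: The ring hangs on the red seat at the end of the rail (the seat carries the dish: over 0.7 N on the stop), within 4 mm of the last straight's line, the dish upright within 0.2 rad, released and at rest (x of ring in the frame of rail between 0.071 and 0.079 m and y of ring in the frame of rail between -0.137 and -0.1 m and contact force between dish and stop above 0.7 N and z of ring in the frame of rail between 0.143 and 0.155 m and angle between dish's own z axis and vertical below 0.2 rad and linear speed of dish below 0.03 m/s and angular speed of dish below 0.4 rad/s and contact force between dish and the fingers below 0.01 N); the robot touches nothing.
It fails at once if the dish is pressed, jammed or knocked against the rail or its stop with more than 18 N (contact force between dish and rail above 18 N).
It fails at once if the bottle is shifted by more than 20 mm or knocked over (distance of bottle from where it was at the start of the episode above 0.02 m or angle between bottle's own z axis and vertical above 0.3 rad).
It fails at once if the tumbler is shifted by more than 20 mm or knocked over (distance of tumbler from where it was at the start of the episode above 0.02 m or angle between tumbler's own z axis and vertical above 0.3 rad).
It fails at once if the jar is shifted by more than 20 mm or knocked over (distance of jar from where it was at the start of the episode above 0.02 m or angle between jar's own z axis and vertical above 0.3 rad).
It also fails if it takes over 72 s, if anything falls off the work surface, if the arm or the gripper's body presses on something with over 40 N, if the wrist force passes 120 N, or if a joint passes its speed limit or range.

## Working session

There is one attempt and no reset: what is moved stays moved. The work goes in short steps, Python scripts to look and compute and a shell command to move; the robot and the scene stay as the last step left them, time stands still between calls to the robot, and variables do not carry over. Pictures are saved under pics/ and viewed, at most 10 in all, crops included, and the job is handed in when it is done.

```bash
mkdir -p pics; python3 - <<'E'
from bench import *
import cv2
s=read_state(); print({k:(v if not hasattr(v,'tolist') else v.tolist()) for k,v in s.items()})
for n in("scene","top"):
    im=snapshot(n); cv2.imwrite(f"pics/{n}0.png",im); print(n,calibration(n))
E
```

```text
{'t': 0.0, 'q': [1.2231029825524204, 0.3218134905700656, -0.07005407105885805, 1.4516613102667744, 0.02258986207249785, 1.370819430603847, -0.056861049877550286], 'qd': [-0.00011804570691019566, 8.739773157909187e-05, 0.0003267651371542491, -0.0012436868406363766, 0.00020624203879523865, 0.0003294375582188486, -0.000626295735580021], 'tau': [0.0006286152893153485, -49.357781410217285, -0.38201501592993736, -31.432946920394897, 0.012950637610629201, 0.011185256880708039, -1.1245816438076872e-05], 'position': [229.95048940064638, -607.743998685504, 403.63599989806283], 'orientation': [0.9836788881356806, 0.17993034195839577, -0.0002207255748209508, -0.0009318578790321671], 'force': [-0.20088474904645964, -0.44271256465718883, -0.6505054446320033], 'wrist_torque': [-0.021914240153851672, -0.0928541839146341, 0.0019211342317211496], 'grasp_force': 0.0, 'width': 85.0928036374204}
scene {'fx': 456.14116491866787, 'fy': 456.14116491866787, 'cx': 312.789194994225, 'cy': 198.92328077185493, 'position': array([1126.31020422,  535.54659054, 1060.08388668]), 'rotation': array([ 0.40419307,  0.85996611, -0.28333017, -0.12965438])}
top {'fx': 361.0708049478562, 'fy': 361.0708049478562, 'cx': 316.5910066058273, 'cy': 193.8981846252613, 'position': array([527.93165047,  86.11000845, 912.00820333]), 'rotation': array([-0.69689957,  0.71578387, -0.03790281,  0.02340536])}
```

View pics/scene0.png

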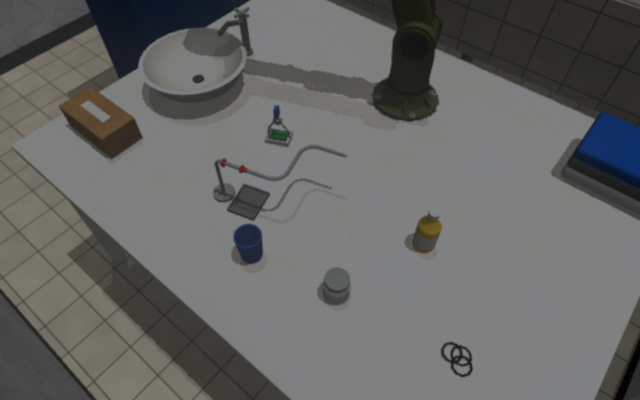

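View pics/top0.png

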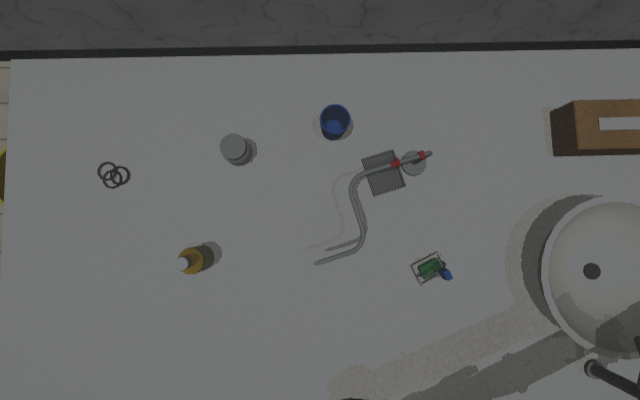

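The scene view shows the dish near (278,130) with its blue tab at (277,113). The rail's free end is near (345,155) and its red stop near (235,167). In the top view the tab is at (446,274), the free end at (317,263) and the red collar at (395,163).

```bash
cat > h.py <<'E'
import numpy as np, cv2
from scipy.spatial.transform import Rotation as R
from bench import calibration
C={n:calibration(n) for n in("scene","top")}
def ray(n,p):
    c=C[n]; d=np.array([(p[0]-c["cx"])/c["fx"],(p[1]-c["cy"])/c["fy"],1.])
    return np.array(c["position"]),R.from_quat(c["rotation"]).apply(d)
def plane(n,p,z):
    o,d=ray(n,p); return o+d*(z-o[2])/d[2]
def tri(p,q):  # scene px, top px -> point, gap
    (a,u),(b,v)=ray("scene",p),ray("top",q)
    u=u/np.linalg.norm(u);v=v/np.linalg.norm(v)
    s=np.linalg.lstsq(np.c_[u,-v],b-a,rcond=None)[0]
    P,Q=a+s[0]*u,b+s[1]*v; return (P+Q)/2,np.linalg.norm(P-Q)
def proj(n,X):
    c=C[n]; p=R.from_quat(c["rotation"]).inv().apply(np.asarray(X,float)-c["position"])
    return np.array([c["fx"]*p[0]/p[2]+c["cx"],c["fy"]*p[1]/p[2]+c["cy"]])
def blobs(im,lo,hi,box,amin=6):
    h=cv2.cvtColor(im,cv2.COLOR_BGR2HSV); m=cv2.inRange(h,lo,hi); k=np.zeros_like(m); x0,y0,x1,y1=box; k[y0:y1,x0:x1]=255
    n,_,st,ce=cv2.connectedComponentsWithStats(m&k)
    return [(st[i].tolist(),ce[i].round(2).tolist()) for i in range(1,n) if st[i,4]>=amin]
E
python3 - <<'E'
from h import *
s=cv2.imread("pics/scene0.png");t=cv2.imread("pics/top0.png")
for nm,im,b in(("scene",s,(200,90,360,215)),("top",t,(300,140,470,300))):
    print(nm,"blue",blobs(im,(105,120,40),(125,255,255),b),"green",blobs(im,(45,90,30),(85,255,255),b),"red",blobs(im,(0,130,60),(8,255,255),b),blobs(im,(172,130,60),(180,255,255),b))
B=blobs
a=cv2.resize(s[95:215,205:355],None,fx=5,fy=5,interpolation=cv2.INTER_CUBIC)
b=cv2.resize(t[145:295,305:460],None,fx=5,fy=4,interpolation=cv2.INTER_CUBIC)
cv2.imwrite("pics/a.png",np.clip(a*1.6,0,255));cv2.imwrite("pics/b.png",np.clip(b*1.6,0,255))
E
```

```text
scene blue [([274, 106, 5, 5, 18], [275.89, 108.11])] green [([270, 130, 17, 10, 121], [278.65, 134.5])] red [([221, 159, 5, 5, 16], [222.69, 161.06]), ([240, 166, 7, 6, 27], [242.56, 168.63])] []
top blue [([443, 270, 9, 10, 54], [447.19, 274.39])] green [([419, 259, 19, 15, 122], [427.52, 266.69]), ([424, 277, 5, 2, 8], [425.62, 277.38])] red [([419, 151, 6, 8, 28], [421.75, 154.54]), ([391, 159, 9, 8, 36], [394.83, 162.75])] [][ WARN:0@0.308] global loadsave.cpp:1063 imwrite_ Unsupported depth image for selected encoder is fallbacked to CV_8U.
```

View pics/a.png

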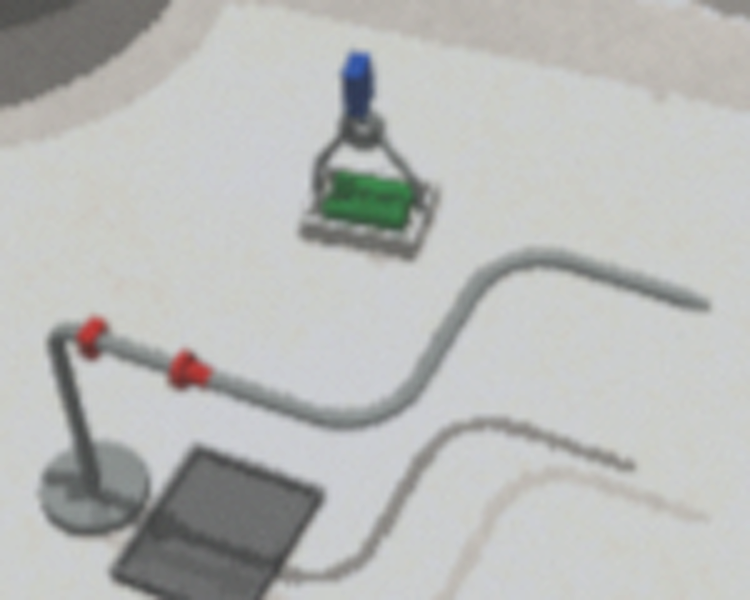

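View pics/b.png

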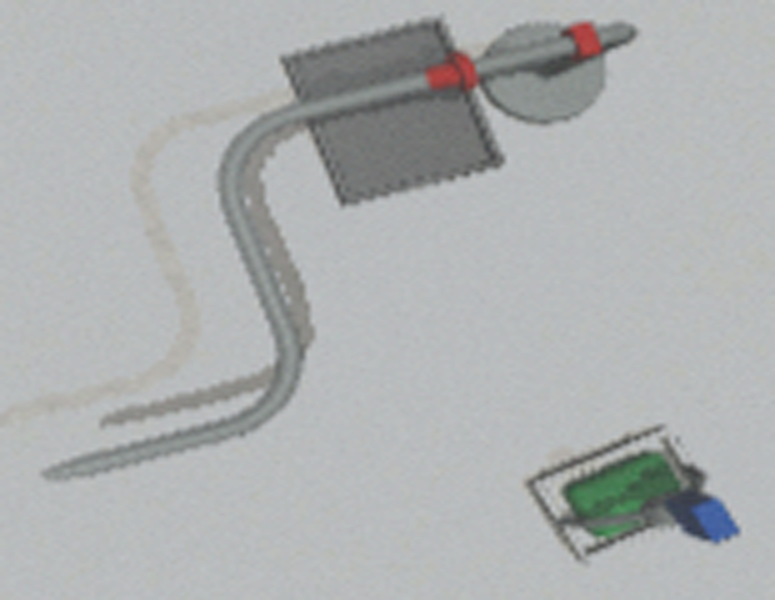

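The crops show the dish with its tab leaning to the lower right in the top view (perspective), and the soap's long axis along the upper-right direction. The rail tip is at about (314,263) in top and (346.5,156) in scene. The red cone starts near (390.5,164) in top and the flange is near (397,162). I'll measure these numerically next.

```bash
cat > m1.py <<'E'
from h import *
s=cv2.imread("pics/scene0.png");t=cv2.imread("pics/top0.png")
def prof(im,p,q,n=8,half=7,step=.25):
    # centres of the rod across the line p->q, by subpixel contrast weighting
    p,q=np.array(p,float),np.array(q,float);d=(q-p)/np.linalg.norm(q-p);nn=np.array([-d[1],d[0]])
    o=np.arange(-half,half+.01,step);out=[]
    g=cv2.cvtColor(im,cv2.COLOR_BGR2GRAY).astype(np.float32);rows=[]
    for f in np.linspace(0,1,n):
        P=p+(q-p)*f+o[:,None]*nn
        rows.append(cv2.remap(g,P[:,0:1].astype(np.float32),P[:,1:2].astype(np.float32),cv2.INTER_LINEAR)[:,0])
    return o,np.array(rows),nn
if __name__=="__main__":
    np.set_printoptions(linewidth=220)
    for nm,im,p,q in(("top",t,(318,262.5),(350,252.5)),("top",t,(352,195),(361,226)),("top",t,(372,172),(386,167)),
                     ("scene",s,(344,155),(316,147)),("scene",s,(297,161),(288,174)),("scene",s,(268,178.5),(248,171.5))):
        o,r,nn=prof(im,p,q,n=4,step=1); print(nm,p,q,nn.round(2));print(o.astype(int));print(r.round().astype(int))
E
python3 m1.py
```

```text
top (318, 262.5) (350, 252.5) [0.3  0.95]
[-7 -6 -5 -4 -3 -2 -1  0  1  2  3  4  5  6  7]
[[118 117 118 118 107  91  91  96  94 105 115 117 117 118 117]
 [116 117 117 114  98  82  87  93  90  90 110 116 116 115 117]
 [112 117 118 118  99  81  88  91  87 101 113 117 117 117 117]
 [114 116 117 107  85  80  88  92  91 104 116 116 116 117 118]]
top (352, 195) (361, 226) [-0.96  0.28]
[-7 -6 -5 -4 -3 -2 -1  0  1  2  3  4  5  6  7]
[[115 107  87  88  91 105  80  90  95  84  88 112 116 115 116]
 [114 101  86  90  87  83  80  91  92  85  93 113 116 116 116]
 [106  85  85  86  88  84  82  96  87  83 108 117 117 117 116]
 [117 108  87  89  85  80  86  94  82  86 113 118 118 117 116]]
top (372, 172) (386, 167) [0.34 0.94]
[-7 -6 -5 -4 -3 -2 -1  0  1  2  3  4  5  6  7]
[[69 68 69 73 84 91 86 70 60 64 74 75 74 74 74]
 [68 67 67 70 79 88 86 75 63 59 68 74 74 73 74]
 [67 66 66 69 77 87 88 78 64 57 63 70 73 74 74]
 [67 67 66 63 73 85 88 81 62 55 64 70 72 74 72]]
scene (344, 155) (316, 147) [ 0.27 -0.96]
[-7 -6 -5 -4 -3 -2 -1  0  1  2  3  4  5  6  7]
[[127 128 128 128 124 109  84  82 102 120 126 127 1
[... 189 characters left out ...]
27 127 127]]
scene (297, 161) (288, 174) [-0.82 -0.57]
[-7 -6 -5 -4 -3 -2 -1  0  1  2  3  4  5  6  7]
[[128 128 127 127 127 129 126 117  90  85  90  99 117 126 127]
 [128 128 128 128 128 128 124 107  85  87  92 104 123 128 127]
 [128 128 128 128 128 127 119  97  85  88  94 109 126 128 128]
 [128 128 129 128 128 126 117  92  83  87  94 108 125 128 128]]
scene (268, 178.5) (248, 171.5) [ 0.33 -0.94]
[-7 -6 -5 -4 -3 -2 -1  0  1  2  3  4  5  6  7]
[[128 126 128 128 127 115  89  76  85  98 115 126 127 128 129]
 [128 128 128 128 126 114  85  78  86  95 111 124 127 128 128]
 [128 128 128 128 125 112  87  76  87  95 112 126 127 128 128]
 [128 128 126 128 126 110  84  76  86  98 115 126 127 127 128]]
```

```bash
cat > m2.py <<'E'
from m1 import *
def centres(im,p,q,lv,n=12):
    o,r,nn=prof(im,p,q,n=n,step=.1,half=7);p,q=np.array(p,float),np.array(q,float);out=[]
    for f,row in zip(np.linspace(0,1,n),r):
        k=np.where(row<lv)[0]; out.append(p+(q-p)*f+nn*(o[k[0]]+o[k[-1]])/2)
    return np.array(out)
def fit(P):
    c=P.mean(0);u,_,v=np.linalg.svd(P-c);d=v[0]; return c,d,np.abs((P-c)@v[1]).max()
sc=[((340,154),(318,147.5)),((297,161),(288,174)),((266,178),(250,172.3))]
L=[]
for p,q in sc:
    P=np.array([plane("scene",x,150)[:2] for x in centres(s,p,q,108)]); c,d,e=fit(P)
    if d@(P[-1]-P[0])<0:d=-d
    L.append((c,d));print("scene leg c",c.round(1),"ang",np.degrees(np.arctan2(d[1],d[0])).round(2),"res",e.round(2))
P=np.array([plane("top",x,150)[:2] for x in centres(t,(322,261),(348,253),102)]);c,d,e=fit(P)
if d@(P[-1]-P[0])<0:d=-d
print("top leg1 c",c.round(1),"ang",np.degrees(np.arctan2(d[1],d[0])).round(2),e.round(2),"offset from scene line",((c-L[0][0])@np.array([-L[0][1][1],L[0][1][0]])).round(2))
X=lambda a,b:a[0]+a[1]*np.linalg.solve(np.c_[a[1],-b[1]],b[0]-a[0])[0]
c1,c2=X(L[0],L[1]),X(L[1],L[2]);print("corner1",c1,"corner2",c2,"dist (150)",np.linalg.norm(c1-c2),"mid",(c1+c2)/2)
print("tip tri",tri((346.3,155.8),(314.2,263.4)),"tip planes",plane("scene",(346.3,155.8),150),plane("top",(314.2,263.4),150))
print("flange tri",tri((240.5,169),(397.5,162)), "block",tri((222.7,161.06),(421.75,154.54)))
print("tab top",tri((276.4,106.6),(448,275)))
for a in[(410.6,265),(437,252),(421.4,285)]:print("tray rim",plane("top",a,18).round(1))
m=cv2.inRange(cv2.cvtColor(t,cv2.COLOR_BGR2HSV),(45,90,30),(85,255,255));m[:, :410]=0;m[:,460:]=0
for n,im,b in(("top",t,(410,255,450,290)),("scene",s,(265,125,292,145))):
    m=cv2.inRange(cv2.cvtColor(im,cv2.COLOR_BGR2HSV),(45,90,30),(85,255,255));k=np.zeros_like(m);k[b[1]:b[3],b[0]:b[2]]=1
    pts=cv2.findNonZero(m*k);box=cv2.boxPoints(cv2.minAreaRect(pts));print(n,"soap",[plane(n,x,20)[:2].round(0).tolist() for x in box])
print("soap tri",tri((278.65,134.5),(427.5,267)))
E
python3 m2.py
```

```text
scene leg c [464.2  34.1] ang -73.44 res 0.72
scene leg c [571.   -8.1] ang 16.03 res 0.74
scene leg c [645.6 -54.9] ang -73.99 res 0.37
top leg1 c [461.4  34.9] ang -73.64 0.33 offset from scene line -2.49
corner1 [484.18320383 -33.00400536] corner2 [627.54173447   8.18104879] dist (150) 149.15722239302067 mid [555.86246915 -12.41147828]
tip tri (array([447.99237649,  79.16033971, 146.98173011]), np.float64(1.6288069714826867)) tip planes [449.70891774  81.29036196 150.        ] [448.80447428  78.5448528  150.        ]
flange tri (array([ 658.88365057, -106.93848292,  145.32213707]), np.float64(0.17206586489866896)) block (array([ 672.6701039 , -158.2997455 ,  151.65492679]), np.float64(0.36578189853184395))
tab top (array([ 413.49242206, -206.59421474,  132.16059921]), np.float64(1.824957050817088))
tray rim [ 424.2 -159.3   18. ]
tray rim [ 453.9 -226.4   18. ]
tray rim [ 375.2 -183.4   18. ]
top soap [[419.0, -177.0], [440.0, -222.0], [410.0, -236.0], [390.0, -190.0]]
scene soap [[444.0, -217.0], [415.0, -238.0], [392.0, -192.0], [421.0, -172.0]]
soap tri (array([ 419.21832035, -199.8311503 ,   23.26106888]), np.float64(1.6246968636027401))
```

```bash
cat > go.py <<'E'
# python3 go.py cx cy cz cyaw  tx ty tz tyaw -> shift (cm, tool axes) and turn (deg) from the commanded pose
import sys,numpy as np
from bench import read_state
from scipy.spatial.transform import Rotation as R
def st():
    s=read_state();M=R.from_quat(s["orientation"]).as_matrix()
    print("t",round(s["t"],2),"pos",np.round(s["position"],1),"yaw",round(np.degrees(np.arctan2(M[1,0],M[0,0])),2),"tilt",np.round(M[:2,2],4),"F",np.round(s["force"],2),"w",round(s["width"],1),"g",round(s["grasp_force"],1),"q7",round(s["q"][6],2))
def rel(c,t):
    a=np.radians(c[3]);d=np.array(t[:3])-c[:3]
    return np.array([d[0]*np.cos(a)+d[1]*np.sin(a),d[0]*np.sin(a)-d[1]*np.cos(a),-d[2]])/10,-(t[3]-c[3])
if __name__=="__main__":
    st()
    if len(sys.argv)>8:
        v=[float(x) for x in sys.argv[1:9]];d,w=rel(v[:4],v[4:]);print(d.round(2),round(w,2))
E
python3 go.py 230.06 -607.93 404.75 20.73 414 -206 404.75 25
```

```text
t 0.1 pos [ 230.  -607.7  403.7] yaw 20.73 tilt [-0.0007  0.0016] F [-0.05 -0.25  0.01] w 85.1 g 0.0 q7 -0.06
[ 31.43 -31.08  -0.  ] -4.27
```

```bash
python3 -m jog '[2,-2,0,0,0,-0.5, 5,-5,0,0,0,-1, 8.5,-8.4,0,0,0,-1.5, 12,-11.9,0,0,0,-2, 15.5,-15.3,0,0,0,-2.5, 19,-18.8,0,0,0,-3, 22.5,-22.2,0,0,0,-3.5, 26,-25.7,0,0,0,-4, 28.5,-28.2,0,0,0,-4.2, 30.5,-30.2,0,0,0,-4.3, 31.43,-31.08,0,0,0,-4.3, 31.43,-31.08,0,0,0,-4.3, 31.43,-31.08,0,0,0,-4.3, 31.43,-31.08,0,0,0,-4.3]' 1 40; python3 go.py; python3 - <<'E'
from bench import *
from h import *
a=snapshot("scene");b=snapshot("top")
cv2.imwrite("pics/s1.png",a);cv2.imwrite("pics/t1.png",b)
c=np.hstack([cv2.resize(a[60:160,220:340],None,fx=3.3,fy=4),cv2.resize(b[190:310,370:490],None,fx=3.3,fy=3.3333)])
cv2.imwrite("pics/c1.png",c)
E
```

```text
t: 1.5
position: [413.2, -207.8, 404.5]
orientation: [0.977, 0.215, -0.0, -0.0]
force: [-0.1, -0.6, -0.4]
width: 85.7
grasp_force: 0.0
t 1.5 pos [ 413.2 -207.8  404.5] yaw 24.85 tilt [-0.0006 -0.0001] F [-0.07 -0.63 -0.44] w 85.7 g 0.0 q7 -0.7
```

View pics/c1.png

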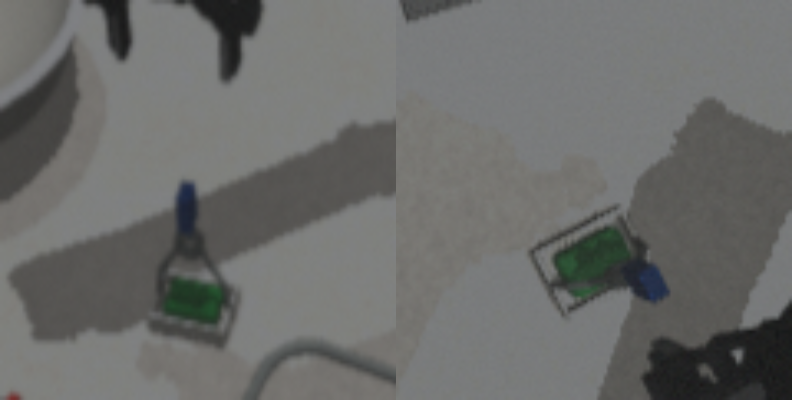

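The crop shows the open fingers above the dish (scene, dark fingertips at top) with the tab clear between them. I'll descend to a grasp point about 119 mm high and close gently.

```bash
python3 -m jog '[0.05,0.1,2,0,0,0, 0.05,0.1,5,0,0,0, 0.05,0.1,8,0,0,0, 0.05,0.1,10.5,0,0,0, 0.05,0.1,12,0,0,0, 0.05,0.1,13,0,0,0, 0.05,0.1,13,0,0,0, 0.05,0.1,13,0,0,0]' 1 40; python3 go.py;  python3 - <<'E'
from bench import *
from h import *
a=snapshot("scene");b=snapshot("top")
c=np.hstack([cv2.resize(a[60:160,220:340],None,fx=3.3,fy=4),cv2.resize(b[190:310,370:490],None,fx=3.3,fy=3.3333)])
cv2.imwrite("pics/c2.png",c)
E
```

```text
t: 2.4
position: [415.1, -207.1, 275.3]
orientation: [0.976, 0.216, 0.0, 0.0]
force: [0.9, -0.2, 0.3]
width: 85.0
grasp_force: 0.0
t 2.4 pos [ 415.1 -207.1  275.3] yaw 25.0 tilt [ 0.0007 -0.0004] F [ 0.92 -0.24  0.3 ] w 85.0 g 0.0 q7 -0.75
```

View pics/c2.png

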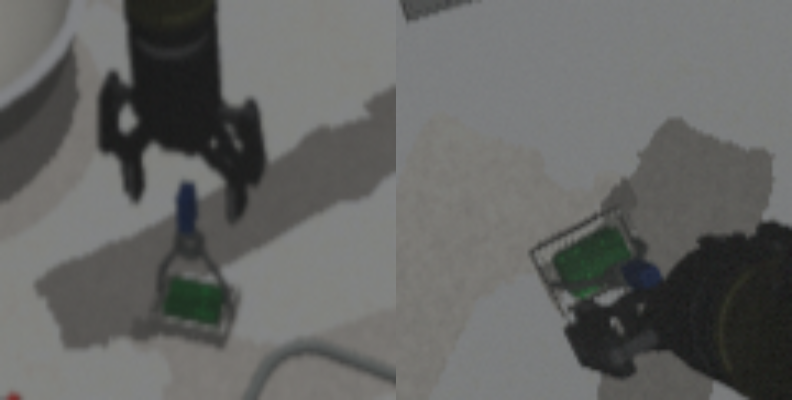

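The tab top (crop 186,183) sits midway between the fingertips (135,200) and (237,215). Closing.

```bash
python3 -m jog '[0,0,0,0,0,0,0,0,0,0,0,0,0,0,0,0,0,0,0,0,0,0,0,0,0,0,0,0,0,0,0,0,0,0,0,0,0,0,0,0,0,0,0,0,0,0,0,0,0,0,0,0,0,0,0,0,0,0,0,0]' 0 50; python3 go.py
```

```text
t: 3.5
position: [414.9, -206.6, 274.8]
orientation: [0.976, 0.217, -0.0, -0.0]
force: [-0.3, 1.6, 3.1]
width: 12.8
grasp_force: 49.8
t 3.5 pos [ 414.9 -206.6  274.8] yaw 25.03 tilt [-0.  0.] F [-0.29  1.56  3.1 ] w 12.8 g 49.8 q7 -0.75
```

```bash
python3 -m jog '[0,0,-0.5,0,0,0, 0,0,-2,0,0,0, 0,0,-5,0,0,0, 0,0,-8.5,0,0,0, 0,0,-12,0,0,0, 0,0,-15,0,0,0, 0,0,-17.2,0,0,0, 0,0,-18.3,0,0,0, 0,0,-18.5,0,0,0, 0,0,-18.5,0,0,0, 0,0,-18.5,0,0,0]'; python3 go.py 414.9 -206.7 459.75 25.03 437 123 459.75 106.1
```

```text
t: 4.6
position: [414.5, -206.7, 458.2]
orientation: [0.976, 0.217, -0.001, -0.001]
force: [0.5, -0.3, -1.0]
width: 13.3
grasp_force: 49.3
t 4.6 pos [ 414.5 -206.7  458.2] yaw 25.03 tilt [-0.0023  0.0013] F [ 0.53 -0.34 -0.96] w 13.3 g 49.3 q7 -0.69
[ 15.95 -28.94  -0.  ] -81.07
```

```bash
python3 -m jog '[0.46,-0.51,0,0,0,-1.6, 1.36,-1.55,0,0,0,-4.9, 2.71,-3.1,0,0,0,-9.7, 4.25,-4.93,0,0,0,-15.4, 5.93,-7.05,0,0,0,-21.9, 7.52,-9.22,0,0,0,-28.4, 8.98,-11.45,0,0,0,-34.9, 10.3,-13.74,0,0,0,-41.3, 11.49,-16.1,0,0,0,-47.8, 12.55,-18.51,0,0,0,-54.3, 13.5,-20.98,0,0,0,-60.8, 14.34,-23.5,0,0,0,-67.3, 15.03,-25.73,0,0,0,-73, 15.49,-27.33,0,0,0,-77, 15.77,-28.3,0,0,0,-79.4, 15.95,-28.94,0,0,0,-81.07, 15.95,-28.94,0,0,0,-81.07, 15.95,-28.94,0,0,0,-81.07, 15.95,-28.94,0,0,0,-81.07]'; python3 go.py
```

```text
t: 6.5
position: [437.2, 122.0, 459.6]
orientation: [0.602, 0.799, -0.0, -0.0]
force: [-0.6, -0.2, -1.0]
width: 13.2
grasp_force: 49.3
t 6.5 pos [437.2 122.  459.6] yaw 105.98 tilt [-0.0003 -0.0002] F [-0.59 -0.2  -0.96] w 13.2 g 49.3 q7 0.04
```

```bash
python3 -m jog '[0,0,1,0,0,0, 0,0,3.5,0,0,0, 0,0,6.5,0,0,0, 0,0,9,0,0,0, 0,0,10.7,0,0,0, 0,0,11.5,0,0,0, 0,0,11.5,0,0,0, 0,0,11.5,0,0,0, 0,0,11.5,0,0,0, 0,0,11.5,0,0,0]'; python3 go.py;  python3 - <<'E'
from bench import *
from h import *
a=snapshot("scene");b=snapshot("top")
cv2.imwrite("pics/s3.png",a);cv2.imwrite("pics/t3.png",b)
X=np.array([437,122,150]);print(proj("scene",X),proj("top",X))
A=cv2.resize(a[110:190,300:400],None,fx=4,fy=5,interpolation=cv2.INTER_CUBIC);B=cv2.resize(b[215:295,270:370],None,fx=4,fy=5,interpolation=cv2.INTER_CUBIC)
cv2.imwrite("pics/c3.png",cv2.convertScaleAbs(np.hstack([A,B]),alpha=1.7))
E
```

```text
t: 7.5
position: [437.3, 123.1, 345.6]
orientation: [0.601, 0.799, 0.0, 0.001]
force: [0.3, -0.0, -1.5]
width: 13.2
grasp_force: 49.2
t 7.5 pos [437.3 123.1 345.6] yaw 106.09 tilt [ 0.0017 -0.0001] F [ 0.28 -0.   -1.47] w 13.2 g 49.2 q7 -0.01
[361.51903756 160.36529205] [293.45162502 269.77767274]
```

View pics/c3.png

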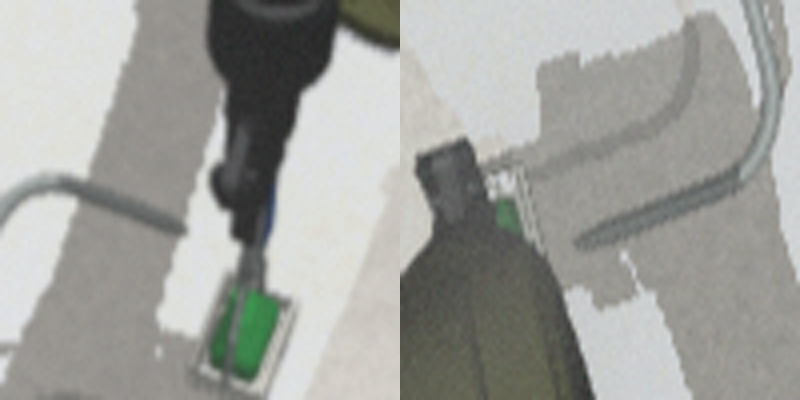

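The scene crop shows the ring just beyond the free end (ring about (363,162) px, tip (346,156)), roughly on the rod's line. I'll feel my way on with small steps.

```bash
python3 -m jog '[-1,0,0,0,0,0, -2,0,0,0,0,0, -2.8,0,0,0,0,0, -3.3,0,0,0,0,0, -3.5,0,0,0,0,0, -3.6,0,0,0,0,0, -3.7,0,0,0,0,0, -3.8,0,0,0,0,0, -3.9,0,0,0,0,0]'; python3 go.py;  python3 -m jog '[-0.1,0,0,0,0,0, -0.2,0,0,0,0,0]'; python3 go.py;python3 -m jog '[-0.1,0,0,0,0,0, -0.2,0,0,0,0,0]'|grep force; python3 go.py
```

```text
t: 8.5
position: [447.7, 85.7, 344.7]
orientation: [0.601, 0.799, -0.0, 0.0]
force: [-1.1, -0.1, -1.8]
width: 13.4
grasp_force: 49.2
t 8.5 pos [447.7  85.7 344.7] yaw 106.13 tilt [ 0.     -0.0001] F [-1.09 -0.06 -1.8 ] w 13.4 g 49.2 q7 0.07
t: 8.7
position: [448.3, 83.6, 344.7]
orientation: [0.601, 0.799, -0.0, 0.0]
force: [0.9, 0.1, -0.6]
width: 13.4
grasp_force: 49.2
t 8.7 pos [448.3  83.6 344.7] yaw 106.11 tilt [ 0.     -0.0001] F [ 0.88  0.12 -0.61] w 13.4 g 49.2 q7 0.07
force: [0.7, -0.7, -1.1]
grasp_force: 49.2
t 8.9 pos [448.9  81.6 344.7] yaw 106.11 tilt [ 0.     -0.0001] F [ 0.67 -0.69 -1.14] w 13.5 g 49.2 q7 0.07
```

```bash
for i in 1 2; do :; done; python3 -m jog '[-0.1,0,0,0,0,0, -0.2,0,0,0,0,0, -0.3,0,0,0,0,0]'|grep ^force; python3 -m jog '[-0.1,0,0,0,0,0, -0.2,0,0,0,0,0, -0.3,0,0,0,0,0, -0.4,0,0,0,0,0]'|grep ^force; python3 go.py; python3 -m jog '[-0.1,0,0,0,0,0, -0.2,0,0,0,0,0, -0.3,0,0,0,0,0, -0.4,0,0,0,0,0]'|grep ^force; python3 go.py; python3 - <<'E'
from bench import *
from h import *
a=snapshot("scene");b=snapshot("top")
cv2.imwrite("pics/s4.png",a);cv2.imwrite("pics/t4.png",b)
A=cv2.resize(a[125:185,310:370],None,fx=8,fy=8,interpolation=cv2.INTER_CUBIC)
cv2.imwrite("pics/c4.png",cv2.convertScaleAbs(A,alpha=1.7))
E
```

```text
force: [-0.1, 0.1, -1.4]
force: [-0.0, 1.1, -1.4]
t 9.6 pos [450.8  74.9 344.7] yaw 106.1 tilt [-0.     -0.0001] F [-0.03  1.13 -1.39] w 13.4 g 49.2 q7 0.09
force: [0.5, -0.0, -0.8]
t 10.0 pos [451.9  71.  344.7] yaw 106.1 tilt [-0.     -0.0001] F [ 0.49 -0.01 -0.83] w 13.2 g 49.2 q7 0.1
```

View pics/c4.png

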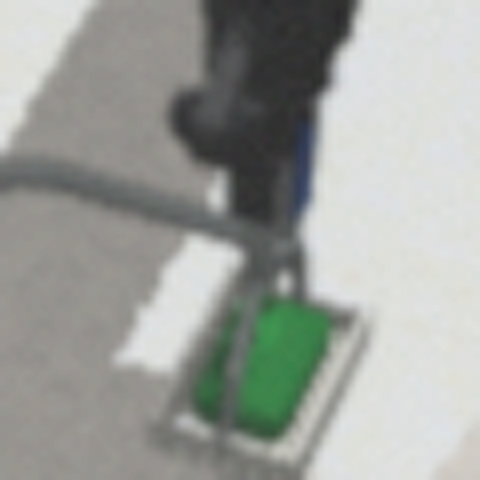

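The rod's nose now enters the ring (crop about (270,245)), with only about 1 N on the wrist. I'll go on along the first straight.

```bash
python3 -m jog '[-0.2,0,0,0,0,0, -0.4,0,0,0,0,0, -0.6,0,0,0,0,0, -0.8,0,0,0,0,0]'|grep ^force; python3 go.py; python3 -m jog '[-0.2,0,0,0,0,0, -0.4,0,0,0,0,0, -0.6,0,0,0,0,0, -0.8,0,0,0,0,0]'|grep ^force; python3 go.py
```

```text
force: [-0.6, 1.1, -0.8]
t 10.5 pos [454.2  63.2 344.7] yaw 106.09 tilt [ 0.     -0.0001] F [-0.6   1.11 -0.84] w 13.4 g 49.2 q7 0.11
force: [0.0, 0.4, -1.5]
t 10.9 pos [456.4  55.6 344.7] yaw 106.1 tilt [-0.     -0.0001] F [ 0.    0.35 -1.49] w 13.2 g 49.2 q7 0.13
```

```bash
python3 -m jog '[-0.3,0,0,0,0,0, -0.6,0,0,0,0,0, -0.9,0,0,0,0,0, -1.2,0,0,0,0,0]'|grep ^force; python3 go.py;  python3 -m jog '[-0.3,0,0,0,0,0, -0.6,0,0,0,0,0, -0.9,0,0,0,0,0, -1.2,0,0,0,0,0]'|grep ^force; python3 go.py
```

```text
force: [-0.0, 0.1, -1.4]
t 11.3 pos [459.8  43.9 344.7] yaw 106.09 tilt [-0.     -0.0001] F [-0.03  0.12 -1.45] w 13.3 g 49.2 q7 0.15
force: [0.3, -0.1, -1.6]
t 11.7 pos [463.1  32.5 344.7] yaw 106.1 tilt [-0. -0.] F [ 0.25 -0.08 -1.6 ] w 13.5 g 49.2 q7 0.17
```

```bash
python3 -m jog '[0,0.15,0,0,0,0, 0,0.3,0,0,0,0,0,0.3,0,0,0,0]'|grep ^force; python3 -m jog '[0,-0.15,0,0,0,0, 0,-0.3,0,0,0,0,0,-0.45,0,0,0,0,0,-0.6,0,0,0,0,0,-0.6,0,0,0,0]'|grep ^force;  python3 -m jog '[0,0.15,0,0,0,0, 0,0.3,0,0,0,0,0,0.3,0.15,0,0,0,0,0.3,0.3,0,0,0,0,0.3,0.3,0,0,0]'|grep ^force;  python3 -m jog '[0,0,-0.15,0,0,0, 0,0,-0.3,0,0,0,0,0,-0.45,0,0,0,0,0,-0.6,0,0,0,0,0,-0.6,0,0,0]'|grep ^force; python3 go.py
```

```text
force: [-0.4, 0.2, -1.1]
force: [2.7, 1.0, -3.1]
force: [-0.2, 0.7, 1.0]
force: [-0.6, -0.4, -1.7]
t 13.5 pos [463.   32.7 347.8] yaw 106.1 tilt [ 0.0001 -0.0002] F [-0.64 -0.44 -1.7 ] w 13.0 g 49.4 q7 0.17
```

```bash
cat > path.py <<'E'
# path.py x y th z  s0 s1 step : cm/deg rows along the rail from arc length s0 to s1 (0 = free end), seen from commanded rail pose
import sys,numpy as np
def pose(s):
    a=20*np.pi
    if s<80: return -75,120-s,0
    if s<80+a: t=(s-80)/40; return -35-40*np.cos(t),40-40*np.sin(t),np.degrees(t)
    if s<150+a: return -35+s-80-a,0,90
    if s<150+2*a: t=(s-150-a)/40; return 35+40*np.sin(t),-40+40*np.cos(t),90-np.degrees(t)
    return 75,-40-(s-150-2*a),0
if __name__=="__main__":
    x,y,th,z,s0,s1,st=map(float,sys.argv[1:8]);zt=float(sys.argv[8]) if len(sys.argv)>8 else z
    c,n=np.cos(np.radians(th)),np.sin(np.radians(th))
    for s in np.arange(s0+st,s1+.01,st):
        X,Y,T=pose(s);dx,dy=X-x,Y-y   # tool x = +y_rail turned by th ; tool y = +x_rail turned by th
        print("%.2f,%.2f,%.2f,0,0,%.1f"%((-n*dx+c*dy)/10,(c*dx+n*dy)/10,(z-zt)/10,-(T-th)),end=",  ")
    print("\nend",np.round(pose(s),2))
E
python3 path.py -75.5 70.3 0 347.8 49.7 100.7 4.25 345
```

```text
-0.42,0.05,0.28,0,0,-0.0,  -0.85,0.05,0.28,0,0,-0.0,  -1.27,0.05,0.28,0,0,-0.0,  -1.70,0.05,0.28,0,0,-0.0,  -2.12,0.05,0.28,0,0,-0.0,  -2.55,0.05,0.28,0,0,-0.0,  -2.98,0.05,0.28,0,0,-0.0,  -3.40,0.07,0.28,0,0,-5.3,  -3.82,0.13,0.28,0,0,-11.4,  -4.23,0.23,0.28,0,0,-17.5,  -4.63,0.38,0.28,0,0,-23.6,  -5.01,0.57,0.28,0,0,-29.7,  
end [-69.76  20.21  29.65]
```

```bash
python3 -m jog '[-0.4,0.05,0.15,0,0,0, -0.85,0.05,0.28,0,0,0, -1.3,0.05,0.28,0,0,0, -1.7,0.05,0.28,0,0,0, -2.1,0.05,0.28,0,0,0, -2.55,0.05,0.28,0,0,0, -3.0,0.05,0.28,0,0,0, -3.2,0.05,0.28,0,0,-2.5, -3.4,0.07,0.28,0,0,-5.3]'|grep ^force; python3 go.py; python3 path.py -74.8 36.3 5.3 345 83.7 97 3.3
```

```text
force: [0.1, -0.2, -1.1]
t 14.4 pos [ 4.732e+02 -2.000e-01  3.449e+02] yaw 111.49 tilt [-0.     -0.0001] F [ 0.08 -0.15 -1.05] w 13.3 g 49.4 q7 0.32
-0.33,0.01,0.00,0,0,-4.7,  -0.66,0.05,0.00,0,0,-9.5,  -0.98,0.12,0.00,0,0,-14.2,  -1.30,0.21,0.00,0,0,-18.9,  
end [-71.48  23.6   24.21]
```

```bash
python3 -m jog '[-0.33,0.01,0,0,0,-4.7, -0.66,0.05,0,0,0,-9.5, -0.98,0.12,0,0,0,-14.2, -1.3,0.21,0,0,0,-18.9]'|grep ^force; python3 go.py; python3 path.py -71.48 23.6 24.2 345 96.9 112 3.775
```

```text
force: [-0.5, -0.4, -1.1]
t 14.8 pos [479.9 -11.5 344.9] yaw 130.49 tilt [ 0.     -0.0001] F [-0.54 -0.45 -1.09] w 13.4 g 49.5 q7 0.67
-0.38,0.02,0.00,0,0,-5.4,  -0.75,0.07,0.00,0,0,-10.8,  -1.12,0.16,0.00,0,0,-16.2,  -1.47,0.28,0.00,0,0,-21.6,  
end [-62.87  11.31  45.84]
```

```bash
python3 -m jog '[-0.38,0.02,0,0,0,-5.4, -0.75,0.07,0,0,0,-10.8, -1.12,0.16,0,0,0,-16.2, -1.47,0.28,0,0,0,-21.6]'|grep ^force; python3 go.py; python3 path.py -62.87 11.31 45.8 345 112 127 3.75
```

```text
force: [-0.2, 0.5, -0.8]
t 15.2 pos [491.6 -20.9 344.9] yaw 152.11 tilt [-0.     -0.0001] F [-0.17  0.51 -0.77] w 13.3 g 49.5 q7 1.05
-0.37,0.02,0.00,0,0,-5.4,  -0.75,0.07,0.00,0,0,-10.8,  -1.11,0.16,0.00,0,0,-16.2,  -1.47,0.28,0.00,0,0,-21.5,  
end [-50.42   3.09  67.32]
```

```bash
python3 -m jog '[-0.38,0.02,0,0,0,-5.4, -0.75,0.07,0,0,0,-10.8, -1.12,0.16,0,0,0,-16.2, -1.47,0.28,0,0,0,-21.5]'|grep ^force; python3 go.py; python3 path.py -50.4 3.1 67.3 345 127 145 3.6
```

```text
force: [-0.2, -0.7, -1.7]
t 15.6 pos [505.9 -25.4 344.9] yaw 173.6 tilt [-0.     -0.0001] F [-0.16 -0.67 -1.75] w 13.3 g 49.5 q7 1.41
-0.36,0.01,0.00,0,0,-5.2,  -0.71,0.06,0.00,0,0,-10.3,  -1.07,0.14,0.00,0,0,-15.5,  -1.41,0.26,0.00,0,0,-20.6,  -1.74,0.39,0.00,0,0,-22.7,  
end [-32.83   0.    90.  ]
```

```bash
python3 -m jog '[-0.36,0.01,0,0,0,-5.2, -0.71,0.06,0,0,0,-10.3, -1.07,0.14,0,0,0,-15.5, -1.41,0.26,0,0,0,-20.6, -1.74,0.39,0,0,0,-22.7]'|grep ^force; python3 go.py; python3 -m jog '[-0.3,0,0,0,0,0, -0.6,0,0,0,0,0, -0.6,0.15,0,0,0,0, -0.6,0.3,0,0,0,0, -0.6,0.3,0,0,0,0]'|grep ^force;python3 -m jog '[0,-0.15,0,0,0,0, 0,-0.3,0,0,0,0,0,-0.45,0,0,0,0,0,-0.6,0,0,0,0,0,-0.6,0,0,0,0]'|grep ^force; python3 -m jog '[0,0.15,0,0,0,0, 0,0.3,0,0,0,0,0,0.3,0,0,0,0]'|grep ^force;python3 go.py
```

```text
force: [-0.1, 0.2, -0.9]
t 16.1 pos [523.7 -23.4 344.8] yaw -163.76 tilt [-0.0001 -0.0001] F [-0.06  0.25 -0.9 ] w 13.2 g 49.5 q7 1.77
force: [-0.9, 0.2, -2.0]
force: [-1.8, 3.5, 1.4]
force: [0.2, 0.6, -0.6]
t 17.4 pos [529.3 -21.6 344.9] yaw -163.9 tilt [ 0.0004 -0.0008] F [ 0.16  0.62 -0.58] w 13.3 g 49.5 q7 1.76
```

```bash
python3 path.py -26.8 -0.5 90 345 151 211 6; python3 path.py 33.2 0 90 345 211 229 3.6
```

```text
-0.60,0.05,0.00,0,0,-0.0,  -1.20,0.05,0.00,0,0,-0.0,  -1.80,0.05,0.00,0,0,-0.0,  -2.40,0.05,0.00,0,0,-0.0,  -3.00,0.05,0.00,0,0,-0.0,  -3.60,0.05,0.00,0,0,-0.0,  -4.20,0.05,0.00,0,0,-0.0,  -4.80,0.05,0.00,0,0,-0.0,  -5.40,0.05,0.00,0,0,-0.0,  -6.00,0.05,0.00,0,0,-0.0,  
end [33.17  0.   90.  ]
-0.36,-0.00,0.00,0,0,2.5,  -0.72,-0.04,0.00,0,0,7.7,  -1.07,-0.10,0.00,0,0,12.8,  -1.42,-0.20,0.00,0,0,18.0,  -1.75,-0.32,0.00,0,0,23.2,  
end [50.73 -3.22 66.84]
```

```bash
python3 -m jog '[-0.4,0.05,0,0,0,0, -0.9,0.05,0,0,0,0, -1.4,0.05,0,0,0,0, -1.9,0.05,0,0,0,0, -2.4,0.05,0,0,0,0, -3,0.05,0,0,0,0]'|grep ^force; python3 -m jog '[-0.5,0,0,0,0,0, -1,0,0,0,0,0, -1.5,0,0,0,0,0, -2,0,0,0,0,0, -2.5,0,0,0,0,0, -3,0,0,0,0,0]'|grep ^force; python3 go.py; python3 -m jog '[-0.36,0,0,0,0,2.5, -0.72,-0.04,0,0,0,7.7, -1.07,-0.1,0,0,0,12.8, -1.42,-0.2,0,0,0,18, -1.75,-0.32,0,0,0,23.2]'|grep ^force; python3 go.py; python3 path.py 50.73 -3.22 66.8 345 229 244 3.75
```

```text
force: [-0.7, -0.0, -1.0]
force: [-0.1, 0.5, -0.5]
t 18.6 pos [587.1  -4.2 344.9] yaw -163.9 tilt [-0.     -0.0001] F [-0.08  0.47 -0.46] w 13.2 g 49.5 q7 1.67
force: [-0.2, -0.6, -2.2]
t 19.1 pos [604.8  -2.5 344.9] yaw 172.68 tilt [-0.     -0.0001] F [-0.23 -0.62 -2.21] w 13.2 g 49.5 q7 1.26
-0.37,-0.02,0.00,0,0,5.3,  -0.75,-0.07,0.00,0,0,10.7,  -1.11,-0.16,0.00,0,0,16.1,  -1.47,-0.28,0.00,0,0,21.4,  
end [ 63.11 -11.54  45.35]
```

```bash
python3 -m jog '[-0.37,-0.02,0,0,0,5.3, -0.75,-0.07,0,0,0,10.7, -1.11,-0.16,0,0,0,16.1, -1.47,-0.28,0,0,0,21.4]'|grep ^force; python3 go.py; python3 path.py 63.1 -11.5 45.4 345 244 260 4;python3 path.py 71.7 -23.9 24 345 260 276 4
```

```text
force: [1.2, -0.3, -1.1]
t 19.5 pos [619.   -7.  344.8] yaw 151.29 tilt [-0.0001 -0.0001] F [ 1.18 -0.26 -1.08] w 13.1 g 49.5 q7 0.91
-0.40,-0.02,0.00,0,0,5.8,  -0.80,-0.08,0.00,0,0,11.5,  -1.19,-0.18,0.00,0,0,17.2,  -1.56,-0.32,0.00,0,0,23.0,  
end [ 71.97 -24.73  22.44]
-0.49,-0.04,0.00,0,0,7.3,  -0.88,-0.11,0.00,0,0,13.0,  -1.26,-0.22,0.00,0,0,18.8,  -1.64,-0.37,0.00,0,0,24.0,  
end [ 75.   -40.34   0.  ]
```

```bash
python3 -m jog '[-0.4,-0.02,0,0,0,5.8, -0.8,-0.08,0,0,0,11.5, -1.19,-0.18,0,0,0,17.2, -1.56,-0.32,0,0,0,23]'|grep ^force; python3 go.py; python3 path.py 71.97 -24.73 22.4 345 260 276 4
```

```text
force: [-0.7, -0.3, -1.7]
t 19.9 pos [631.2 -17.4 344.8] yaw 128.27 tilt [-0.0002 -0.0001] F [-0.66 -0.32 -1.68] w 13.0 g 49.5 q7 0.53
-0.40,-0.02,0.00,0,0,5.7,  -0.80,-0.08,0.00,0,0,11.4,  -1.18,-0.18,0.00,0,0,17.2,  -1.56,-0.31,0.00,0,0,22.4,  
end [ 75.   -40.34   0.  ]
```

```bash
python3 -m jog '[-0.4,-0.02,0,0,0,5.7, -0.8,-0.08,0,0,0,11.4, -1.18,-0.18,0,0,0,17.2, -1.56,-0.31,0,0,0,22.3]'|grep ^force; python3 go.py; python3 -m jog '[-0.4,0,0,0,0,0, -0.9,0,0,0,0,0, -1.4,0,0,0,0,0, -1.9,0,0,0,0,0, -1.9,0.15,0,0,0,0, -1.9,0.3,0,0,0,0,-1.9,0.3,0,0,0,0]'|grep ^force; python3 -m jog '[0,-0.15,0,0,0,0, 0,-0.3,0,0,0,0,0,-0.45,0,0,0,0,0,-0.6,0,0,0,0,0,-0.6,0,0,0,0]'|grep ^force; python3 -m jog '[0,0.15,0,0,0,0, 0,0.3,0,0,0,0,0,0.3,0.15,0,0,0,0,0.3,0.3,0,0,0,0,0.3,0.3,0,0,0]'|grep ^force;python3 -m jog '[0,0,-0.15,0,0,0, 0,0,-0.3,0,0,0,0,0,-0.45,0,0,0,0,0,-0.6,0,0,0,0,0,-0.6,0,0,0]'|grep ^force;python3 go.py
```

```text
force: [-0.1, 1.5, -1.0]
t 20.3 pos [638.5 -31.5 344.7] yaw 105.98 tilt [-0.0003 -0.0001] F [-0.09  1.48 -0.98] w 13.3 g 49.5 q7 0.18
force: [0.3, -0.3, -1.4]
force: [1.5, 0.6, -0.8]
force: [0.4, 0.9, -1.4]
force: [0.2, 1.2, -1.2]
t 22.5 pos [643.4 -49.8 347.9] yaw 106.2 tilt [-0.     -0.0001] F [ 0.21  1.22 -1.21] w 13.3 g 49.6 q7 0.21
```

```bash
python3 - <<'E'
from h import *
a=np.radians(16.1);o=np.array([555.2,-13.4]);ex=np.array([np.cos(a),np.sin(a)]);ey=np.array([-np.sin(a),np.cos(a)])
for n,f in(("scene","pics/scene0.png"),("top","pics/top0.png")):
    im=cv2.imread(f).astype(np.float32)
    for z,side in((150,0),(150,8.5),(150,-8.5),(158.5,0)):
        r=[]
        for y in range(-96,-150,-2):
            p=proj(n,[*(o+ex*(75+side)+ey*y),z]).astype(np.float32)
            b,g,q=cv2.getRectSubPix(im,(1,1),(float(p[0]),float(p[1])))[0,0]; r.append(int(q-(b+g)/2))
        print(n,z,side,r)
E
```

```text
scene 150 0 [0, 6, 27, 50, 67, 68, 68, 66, 61, 56, 54, 61, 55, 36, 10, 0, -2, -3, -2, -2, -2, -2, -2, -2, -2, -1, -2]
scene 150 8.5 [2, 3, 6, 6, 5, 8, 16, 23, 28, 33, 28, 21, 11, 4, 0, 0, 0, 0, -1, -1, -1, 0, 0, 0, 0, 0, 0]
scene 150 -8.5 [-2, 0, 3, 11, 18, 23, 25, 31, 35, 39, 43, 52, 55, 40, 20, 2, -1, -1, -1, -1, 0, 0, 0, 0, 0, 0, -1]
scene 158.5 0 [16, 32, 46, 56, 58, 59, 60, 57, 56, 62, 56, 39, 13, 2, -1, -2, -1, -1, -1, -1, -1, -1, -1, -1, -1, -1, -2]
top 150 0 [-3, -2, 21, 49, 61, 61, 61, 60, 60, 43, 51, 61, 56, 27, 0, -2, -3, -1, -1, -1, -2, -2, -2, -3, -2, -2, -1]
top 150 8.5 [0, 0, -1, -2, -1, 0, 0, -1, 6, 13, 16, 15, 10, 3, 2, 2, 2, 2, 1, 1, -2, -2, -2, -1, -2, -2, -2]
top 150 -8.5 [0, -1, 6, 13, 17, 20, 21, 23, 26, 19, 44, 51, 38, 16, 1, -1, -1, -2, -1, -2, -2, -2, -2, -2, -1, -1, -1]
top 158.5 0 [-1, 23, 49, 56, 56, 57, 56, 54, 40, 54, 61, 47, 14, 0, -2, -3, 0, -1, -1, -2, -2, -2, -1, -1, -2, -1, -2]
```

The red cone starts at about y = -101 mm in both views, so the flange face is near -115 and home is near -109. I'll approach to -90 and then feel forward.

```bash
python3 -m jog '[-0.3,0.03,0.15,0,0,0, -0.8,0.03,0.3,0,0,0, -1.3,0.03,0.3,0,0,0, -1.8,0.03,0.3,0,0,0, -2.3,0.03,0.3,0,0,0, -2.7,0.03,0.3,0,0,0, -3,0.03,0.3,0,0,0,-3.1,0.03,0.3,0,0,0,-3.1,0.03,0.3,0,0,0]'|grep ^force; python3 go.py; python3 -m jog '[-0.1,0,0,0,0,0, -0.2,0,0,0,0,0, -0.3,0,0,0,0,0, -0.4,0,0,0,0,0, -0.4,0,0,0,0,0]'|grep ^force;  python3 -m jog '[-0.1,0,0,0,0,0, -0.2,0,0,0,0,0, -0.2,0,0,0,0,0]'|grep ^force; python3 go.py
```

```text
force: [0.1, -0.4, -1.4]
t 23.4 pos [652.4 -79.6 344.9] yaw 106.19 tilt [-0.0001 -0.    ] F [ 0.12 -0.4  -1.37] w 13.1 g 49.7 q7 0.26
force: [-0.6, 0.4, -0.7]
force: [0.5, -0.3, -1.8]
t 24.2 pos [654.1 -85.5 344.9] yaw 106.18 tilt [-0.0001 -0.0002] F [ 0.47 -0.28 -1.79] w 13.5 g 49.7 q7 0.27
```

```bash
cat > ok.py <<'E'
import sys,numpy as np
from bench import read_state
s=read_state();F=np.array(s["force"]);a=np.radians(106.1)
al=F[0]*np.cos(a)+F[1]*np.sin(a);la=F[0]*np.sin(a)-F[1]*np.cos(a)
print("t %.1f along %.1f lateral %.1f up %.1f pos"%(s["t"],al,la,F[2]),np.round(s["position"],1));sys.exit(abs(al)>2.6 or abs(la)>3 or abs(F[2]+1.2)>3)
E
python3 -m jog '[-0.1,0,0,0,0,0, -0.1,0,0,0,0,0]'>/dev/null; python3 ok.py && python3 -m jog '[-0.1,0,0,0,0,0, -0.1,0,0,0,0,0]'>/dev/null && python3 ok.py && python3 -m jog '[-0.1,0,0,0,0,0, -0.1,0,0,0,0,0]'>/dev/null && python3 ok.py && python3 -m jog '[-0.1,0,0,0,0,0, -0.1,0,0,0,0,0]'>/dev/null && python3 ok.py && python3 -m jog '[-0.1,0,0,0,0,0, -0.1,0,0,0,0,0]'>/dev/null && python3 ok.py && python3 -m jog '[-0.1,0,0,0,0,0, -0.1,0,0,0,0,0]'>/dev/null && python3 ok.py && python3 -m jog '[-0.1,0,0,0,0,0, -0.1,0,0,0,0,0]'>/dev/null && python3 ok.py && python3 -m jog '[-0.1,0,0,0,0,0, -0.1,0,0,0,0,0]'>/dev/null && python3 ok.py
```

```text
t 24.4 along -0.4 lateral -0.0 up -0.5 pos [654.4 -86.4 344.9]False
```

```bash
sed -i 's/sys.exit(\(.*\))$/sys.exit(int(\1))/' ok.py
python3 -m jog '[-0.1,0,0,0,0,0, -0.1,0,0,0,0,0]'>/dev/null; python3 ok.py && python3 -m jog '[-0.1,0,0,0,0,0, -0.1,0,0,0,0,0]'>/dev/null && python3 ok.py && python3 -m jog '[-0.1,0,0,0,0,0, -0.1,0,0,0,0,0]'>/dev/null && python3 ok.py && python3 -m jog '[-0.1,0,0,0,0,0, -0.1,0,0,0,0,0]'>/dev/null && python3 ok.py && python3 -m jog '[-0.1,0,0,0,0,0, -0.1,0,0,0,0,0]'>/dev/null && python3 ok.py && python3 -m jog '[-0.1,0,0,0,0,0, -0.1,0,0,0,0,0]'>/dev/null && python3 ok.py && python3 -m jog '[-0.1,0,0,0,0,0, -0.1,0,0,0,0,0]'>/dev/null && python3 ok.py && python3 -m jog '[-0.1,0,0,0,0,0, -0.1,0,0,0,0,0]'>/dev/null && python3 ok.py
```

```text
t 24.6 along 0.4 lateral 0.1 up -1.4 pos [654.6 -87.3 344.9]
t 24.8 along 0.6 lateral 0.4 up -1.4 pos [654.9 -88.3 344.9]
t 25.0 along -0.5 lateral 0.8 up -1.1 pos [655.2 -89.3 344.9]
t 25.2 along -0.4 lateral 0.1 up -0.9 pos [655.5 -90.2 344.9]
t 25.4 along -0.4 lateral 0.1 up -0.4 pos [655.7 -91.2 344.9]
t 25.6 along 0.5 lateral 0.6 up -1.7 pos [656.  -92.2 344.9]
t 25.8 along 0.5 lateral 0.3 up -1.0 pos [656.3 -93.1 344.9]
t 26.0 along 0.5 lateral 0.1 up -1.2 pos [656.6 -94.1 344.9]
```

```bash

python3 -m jog '[-0.1,0,0,0,0,0, -0.1,0,0,0,0,0]'>/dev/null; python3 ok.py && python3 -m jog '[-0.1,0,0,0,0,0, -0.1,0,0,0,0,0]'>/dev/null && python3 ok.py && python3 -m jog '[-0.1,0,0,0,0,0, -0.1,0,0,0,0,0]'>/dev/null && python3 ok.py && python3 -m jog '[-0.05,0,0,0,0,0, -0.05,0,0,0,0,0]'>/dev/null && python3 ok.py && python3 -m jog '[-0.05,0,0,0,0,0, -0.05,0,0,0,0,0]'>/dev/null && python3 ok.py && python3 -m jog '[-0.05,0,0,0,0,0, -0.05,0,0,0,0,0]'>/dev/null && python3 ok.py && python3 -m jog '[-0.05,0,0,0,0,0, -0.05,0,0,0,0,0]'>/dev/null && python3 ok.py && python3 -m jog '[-0.05,0,0,0,0,0, -0.05,0,0,0,0,0]'>/dev/null && python3 ok.py && python3 -m jog '[-0.05,0,0,0,0,0, -0.05,0,0,0,0,0]'>/dev/null && python3 ok.py && python3 -m jog '[-0.05,0,0,0,0,0, -0.05,0,0,0,0,0]'>/dev/null && python3 ok.py
```

```text
t 26.2 along -0.0 lateral -0.3 up -1.6 pos [656.9 -95.  344.9]
t 26.4 along 0.5 lateral -0.2 up -1.6 pos [657.1 -96.  344.9]
t 26.6 along 0.3 lateral 0.4 up -0.9 pos [657.4 -96.6 344.9]
t 26.8 along 1.8 lateral -0.3 up -1.0 pos [657.5 -96.7 344.9]
t 27.0 along 3.0 lateral -1.8 up -0.5 pos [657.6 -96.9 344.9]
```

```bash
python3 -m jog '[-0.03,0,0,0,0,0, -0.03,0,0,0,0,0]'>/dev/null; python3 ok.py; python3 -m jog '[0,0,0,0,0,0]'>/dev/null; python3 ok.py
```

```text
t 27.2 along 4.8 lateral -1.0 up -0.4 pos [657.6 -97.  344.9]
t 27.3 along 4.5 lateral -0.3 up 0.7 pos [657.6 -97.  344.9]
```

```bash
python3 -m jog '[-0.03,0,0,0,0,0, -0.03,0,0,0,0,0]'>/dev/null; python3 ok.py; python3 -m jog '[0,0,0,0,0,0]'>/dev/null; python3 ok.py; python3 -m jog '[-0.02,0,0,0,0,0,-0.02,0,0,0,0,0]'>/dev/null; python3 ok.py
```

```text
t 27.5 along 5.8 lateral -1.8 up 1.0 pos [657.7 -97.1 344.9]
t 27.6 along 5.3 lateral -1.4 up 0.5 pos [657.7 -97.  344.9]
t 27.8 along 5.4 lateral -1.2 up 0.2 pos [657.7 -97.1 344.9]
```

```bash
python3 -m jog '[-0.03,0,0,0,0,0,-0.03,0,0,0,0,0]'>/dev/null; python3 ok.py; python3 -m jog '[-0.02,0,0,0,0,0,-0.02,0,0,0,0,0]'>/dev/null; python3 ok.py;  python3 -m jog '[0,0,0,0,0,0,0,0,0,0,0,0,0,0,0,0,0,0]'>/dev/null; python3 ok.py
```

```text
t 28.0 along 6.4 lateral -1.7 up 0.7 pos [657.8 -97.2 344.9]
t 28.2 along 6.7 lateral -1.7 up 1.3 pos [657.8 -97.2 344.8]
t 28.5 along 6.6 lateral -2.3 up 1.4 pos [657.8 -97.2 344.9]
```

```bash
python3 -m jog '[-0.03,0,0,0,0,0,-0.03,0,0,0,0,0]'>/dev/null; python3 ok.py; python3 -m jog '[0,0,0,0,0,0,0,0,0,0,0,0,0,0,0,0,0,0]'>/dev/null; python3 ok.py; python3 -m jog '[0,0,0,0,0,0]'>/dev/null; python3 ok.py
```

```text
t 28.7 along 6.0 lateral -1.9 up 0.7 pos [657.8 -97.3 344.9]
t 29.0 along 6.1 lateral -1.1 up 0.7 pos [657.8 -97.3 344.9]
t 29.1 along 6.8 lateral -1.1 up 0.7 pos [657.8 -97.3 344.9]
```

```bash
python3 -m jog '[0,0,0,0,0,0,0,0,0,0,0,0]' - 90 >/dev/null; python3 ok.py; python3 -m jog '[-0.03,0,0,0,0,0,-0.03,0,0,0,0,0]'>/dev/null; python3 ok.py; python3 -m jog '[0,0,0,0,0,0,0,0,0,0,0,0]'>/dev/null; python3 ok.py
```

```text
t 29.3 along 6.5 lateral -0.8 up 0.4 pos [657.9 -97.3 344.8]
t 29.5 along 6.7 lateral -1.0 up 0.8 pos [657.9 -97.4 344.8]
t 29.7 along 7.7 lateral -2.0 up 0.8 pos [657.9 -97.4 344.8]
```

```bash
python3 -m jog '[0,0,0,0,0,0,0,0,0,0,0,0,0,0,0,0,0,0]'>/dev/null; python3 ok.py; python3 -m jog '[0.03,0,0,0,0,0,0.06,0,0,0,0,0,0.09,0,0,0,0,0,0.12,0,0,0,0,0,0.12,0,0,0,0,0]'>/dev/null; python3 ok.py; python3 -m jog '[0,0,0.05,0,0,0,0,0,0.1,0,0,0,0,0,0.1,0,0,0]'>/dev/null; python3 ok.py;  python3 -m jog '[0,0,0.03,0,0,0,0,0,0.05,0,0,0,0,0,0.05,0,0,0]' - 40 >/dev/null; python3 ok.py
```

```text
t 30.0 along 7.6 lateral -2.0 up 0.5 pos [657.9 -97.4 344.8]
t 30.5 along 4.7 lateral -1.0 up 0.1 pos [657.7 -97.  344.8]
t 30.8 along 5.6 lateral -1.8 up 1.9 pos [657.8 -97.  344.2]
t 31.1 along 5.6 lateral -1.0 up 1.7 pos [657.9 -96.9 343.9]
```

```bash
python3 -m jog '[0.04,0,0,0,0,0,0.08,0,0,0,0,0,0.1,0,0,0,0,0,0.1,0,0,0,0,0]'>/dev/null; python3 ok.py; python3 -m jog '[0.04,0,0,0,0,0,0.06,0,0,0,0,0,0.06,0,0,0,0,0]'>/dev/null; python3 ok.py; python3 - <<'E'
from bench import *
from h import *
a=snapshot("scene");b=snapshot("top")
A=cv2.resize(a[130:210,205:285],None,fx=5,fy=5,interpolation=cv2.INTER_CUBIC);B=cv2.resize(b[120:200,355:435],None,fx=5,fy=5,interpolation=cv2.INTER_CUBIC)
cv2.imwrite("pics/c5.png",cv2.convertScaleAbs(np.hstack([A,B]),alpha=1.8))
E
```

```text
t 31.5 along 5.2 lateral -0.1 up 1.6 pos [657.8 -96.7 343.7]
t 31.8 along 4.4 lateral 0.5 up 1.8 pos [657.7 -96.6 343.6]
```

View pics/c5.png

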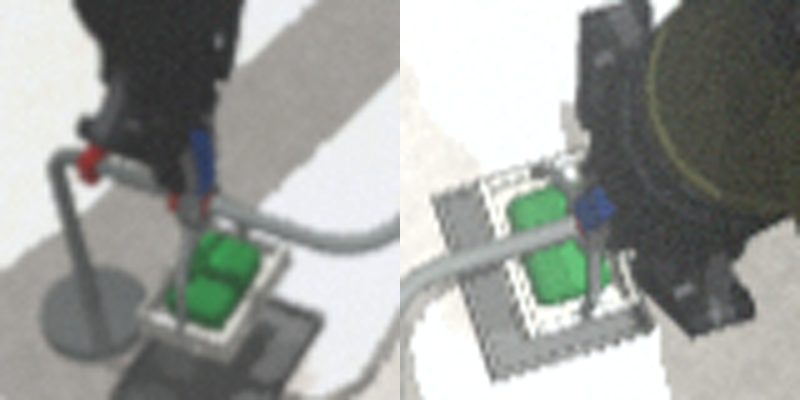

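The dish is on the red seat over the drip tray (ring near (190,205) in the scene crop, tray level under the rail). There's still about 4 N of residual push, so I'll ease that off before letting go.

```bash
python3 -m jog '[0.04,0,0,0,0,0,0.08,0,0,0,0,0,0.08,0,0,0,0,0]'>/dev/null; python3 ok.py; python3 -m jog '[0.04,0,-0.02,0,0,0,0.06,0,-0.03,0,0,0,0.06,0,-0.03,0,0,0]'>/dev/null; python3 ok.py
```

```text
t 32.2 along 2.9 lateral 1.8 up 0.0 pos [657.5 -96.5 343.5]
t 32.5 along -0.2 lateral 0.1 up -0.6 pos [656.9 -96.5 343.5]
```

```bash
python3 -m jog '[0,0,0,0,0,0,0,0,0,0,0,0,0,0,0,0,0,0,0,0,0,0,0,0,0,0,0,0,0,0,0,0,0,0,0,0]' 0.5; python3 ok.py; python3 - <<'E'
from bench import *
from h import *
a=snapshot("scene");b=snapshot("top")
A=cv2.resize(a[130:210,205:285],None,fx=5,fy=5,interpolation=cv2.INTER_CUBIC);B=cv2.resize(b[120:200,355:435],None,fx=5,fy=5,interpolation=cv2.INTER_CUBIC)
cv2.imwrite("pics/c6.png",cv2.convertScaleAbs(np.hstack([A,B]),alpha=1.8))
E
```

```text
t: 33.1
position: [657.0, -95.6, 343.7]
orientation: [0.6, 0.8, -0.0, 0.0]
force: [-0.1, -0.1, -0.9]
width: 42.7
grasp_force: 0.0
t 33.1 along -0.1 lateral -0.1 up -0.9 pos [657.  -95.6 343.7]
```

View pics/c6.png

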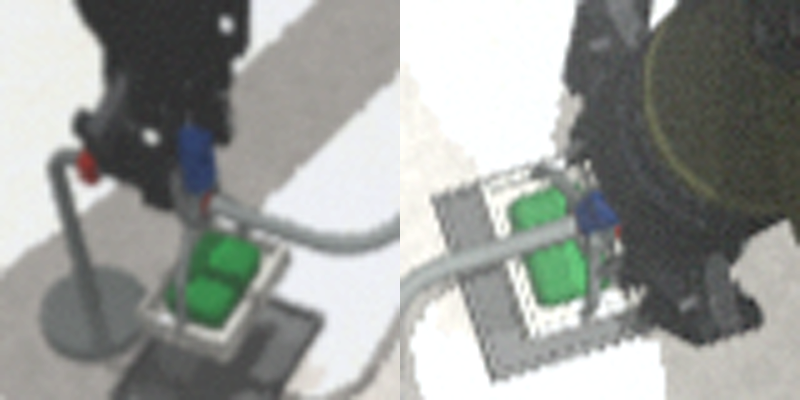

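Released: the fingers stand clear on both sides and the dish hangs with its ring on the red seat (scene crop about (195,205)). I'll lift straight away.

```bash
python3 -m jog '[0,0,-0.3,0,0,0, 0,0,-1,0,0,0, 0,0,-2,0,0,0, 0,0,-3.5,0,0,0, 0,0,-5.5,0,0,0, 0,0,-8,0,0,0, 0,0,-11,0,0,0, 0,0,-13,0,0,0, 0,0,-14,0,0,0, 0,0,-14,0,0,0,0,0,-14,0,0,0,0,0,-14,0,0,0,0,0,-14,0,0,0,0,0,-14,0,0,0,0,0,-14,0,0,0]'|grep -E "^t|force"; python3 - <<'E'
from bench import *
from h import *
a=np.radians(16.1);o=np.array([555.2,-13.4])
def rail(P):d=P[:2]-o;return np.round([d[0]*np.cos(a)+d[1]*np.sin(a),-d[0]*np.sin(a)+d[1]*np.cos(a),P[2]],1)
for k in range(3):
    i,j=snapshot("scene"),snapshot("top")
    for nm,lo,hi in(("blue",(105,110,40),(125,255,255)),("green",(45,90,30),(85,255,255)),("red",(0,110,50),(8,255,255))):
        A=blobs(i,lo,hi,(205,120,290,215),8);B=blobs(j,lo,hi,(360,130,435,200),8);print(nm,A,B)
        if len(A)and len(B) and nm!="red":
            f=lambda L:max(L,key=lambda q:q[0][4])[1]
            P,g=tri(f(A),f(B));print(" rail frame",rail(P),"gap",round(g,1))
E
```

```text
t: 34.7
force: [0.3, -0.1, -0.2]
grasp_force: 0.0
blue [([238, 155, 9, 13, 79], [242.68, 160.04])] [([393, 156, 12, 9, 68], [398.66, 159.85])]
 rail frame [  72.8 -108.9  185.2] gap 4.1
green [([242, 176, 15, 19, 178], [248.25, 184.71])] [([378, 158, 10, 7, 48], [382.85, 161.12]), ([381, 168, 11, 13, 103], [386.56, 173.98])]
 rail frame [  62.4 -109.2   69.3] gap 5.0
red [([221, 159, 4, 7, 19], [222.53, 161.84])] []
blue [([238, 155, 9, 12, 81], [242.6, 160.14])] [([393, 156, 12, 9, 69], [398.64, 159.91])]
 rail frame [  72.8 -109.1  184.6] gap 3.8
green [([242, 176, 15, 19, 178], [248.26, 184.7])] [([378, 158, 10, 7, 47], [382.87, 161.04]), ([381, 168, 12, 13, 104], [386.57, 174.12])]
 rail frame [  62.1 -109.3   68.9] gap 5.2
red [([221, 159, 5, 7, 19], [222.74, 161.68])] [([419, 151, 3, 6, 8], [420.25, 153.38])]
blue [([238, 155, 9, 12, 75], [242.71, 159.87])] [([393, 156, 12, 9, 71], [398.66, 160.0])]
 rail frame [  72.5 -108.8  185.5] gap 3.8
green [([242, 176, 15, 19, 178], [248.29, 184.76])] [([379, 158, 9, 7, 48], [382.92, 161.06]), ([381, 168, 11, 13, 104], [386.58, 174.0])]
 rail frame [  62.3 -109.2   69. ] gap 4.9
red [([221, 159, 5, 5, 16], [222.69, 161.06])] [([419, 151, 3, 6, 10], [420.3, 153.5])]
```

The tab is at (73, -109, 185) mm in the rail frame and the soap is directly below at y = -109. The dish is upright, at rest and on the seat. Handing in.

```bash
python3 -c "
from bench import sign_off
print(sign_off())"
```

```text
the job is handed in; nothing more can be done
None
```

I threaded the soap dish along the rail, pressed it home with about 7.7 N and released it; it hangs upright and at rest on the red seat over the drip tray. I've handed the job in, but no verdict came back.

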